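# Set and clamp the sprung post of the counting-desk camera stand

### The arm

A 6-joint arm with a two-finger parallel gripper is mounted at the origin on the work surface. World frame = base frame: x ahead of the robot, y to its left, z up, the work surface at z = 0. Lengths are in m, angles in rad, forces in N, time in s.
With the tool pointing down it reaches from about 0.3 to 0.85 m from the base axis. Payload 5.4 kg.
Tool frame: the origin (TCP) lies at the very end of the fingers, on their centre line; the grasp point (between the pads) lies 19 mm behind it; z points along the fingers, y is the line along which they close (so a half turn about z gives the same grasp; the last joint's range is limited). The gripper opens to 85 mm and grips with 20 to 120 N. Pads are 22 mm wide; open, the fingers measure 114 mm over their backs; the gripper's body (76 mm by 85 mm) begins 54 mm behind the grasp point. The pads swing forward as they close: fully open they stand 13 mm farther back than shut.
Start: joints at [1.019, 0.158, 1.597, -0, 1.386, -0.21], TCP at [0.193, 0.542, 0.231] pointing down, gripper open.
Joint ranges: [-2.91, 2.91], [-0.94, 2.29], [0.18, 2.7], [-1.29, 4.43], [0.17, 2.64], [-3, 3]. Speed limits (rad/s): [2.57, 2.57, 3.14, 3.14, 3.14, 3.14].

### API

Orientations are given as a unit quaternion [x, y, z, w].
In Python, from workcell import robot gives the robot as it stands. The module is installed in compiled form; this text tells all that it offers.
- The arm moves only by the shell command python3 -m inch 'ROWS' [FORCE]. ROWS is JSON, a list of rows, each a list of 7 numbers: the shift along the world's x, y, z in m, then the turn, a rotation vector about the world's x, y, z in rad, then the opening, from -1 (shut) to 1 (fully open). A call has 1 to 10 rows; each row shifts and turns the commanded pose from where the row before left it; what a row does not reach is not made up. A row lasts 1/8 s, in which the tool goes at most 62.5 mm and 10.7 degrees, less where a joint would pass 70% of its speed; a pose out of reach is approached as far as the arm can. A call is refused whole if a number of a shift passes 0.0625 or a number of a turn 0.188, either way. A call with a gripper value outside its range is refused whole. The fingers move at their own pace and stop on an object; FORCE is the grip in N (left out, the last holds). Time passes only in rows, so rows that do not move let the fingers close. It gives the time, the measured TCP pose, the force, the opening and the grip force at its end, in the units of the state.
- robot.state(): the state, without advancing time (a new reading comes with each control period).
- robot.read_camera(name): name is "scene" or "top" or "wrist"; returns a dict with "img" (400x640x3 uint8, blue, green, red), "fx", "fy", "cx", "cy" (pixels), "rvec" (rotation vector, rad) and "tvec" (3), from world to camera coordinates, as OpenCV has them; the wrist camera has in their place "hand_eye" (4x4, takes a point from camera to tool coordinates, whose origin is the TCP and whose axes are the flange's). Camera axes: x right, y down, z forward; pixel columns grow to the right and rows downward; lengths in m; the calibration is good to about 2 mm. A picture is of the moment at which its call begins: read the wrist's pose just before it. There is no depth.
- robot.close_job(): hands the job in; it is judged then, once.
Trained networks look in the newest picture that a camera, given by its name, has taken for a name from the list of things; names that differ only in an ending like _2 or _b are one class to them, and where a whole thing is asked for, a point or a joint stands for the part that bears it (a point fixed in the world has none). Each returns a list of dicts, best first, with "p" (0 to 1); they miss things now and then, are a little off and sometimes report something else, mostly with a low value. They report only what shows in the picture. A call takes as long as a camera call. They do not tell look-alikes from the thing itself.
- robot.recognise(thing, camera): "point" ([column, row] in pixels, amid what is visible of it).
- robot.outline_of(thing, camera): "mask" (400x640 bool, what is visible of it) and "point" ([column, row] in pixels, amid what is visible of it).
- robot.spot_point(thing, camera): "point" ([column, row] in pixels: a listed point, or the origin of a listed thing).
The state is a dict: "time": time; "joint_positions": joint angles; "dq": joint speeds; "joint_torque": joint torques, N m; "position": TCP position; "eef_rot": TCP orientation; "wrist_force": force on the tool from outside, world axes, zero at the start; "ft_torque": the same for the moment, N m; "finger_gap": finger opening in m; "grip_force": force on a finger pad.
Only numpy, scipy, OpenCV 4.12 (cv2) and the standard library are available. Lean on these libraries where they do the work, as an engineer would, in place of code of your own. Each camera call takes 0.05 s, during which the arm holds its last target. There are 200 camera calls.

### The job

The camera stand on the cash-counting desk has its clamp open and its sprung post has risen. Grip the post between the fingers, press it down until the red band sits right on top of the clamp, hold it there and, without letting go, swing the orange cam lever fully round to its closed stop. Finish still gripping the post at the mark, so that a colleague can fit the camera head, and leave the other things on the desk alone.

Things in the scene. Friction and masses are not known exactly. Their poses are not given: they have to be found in the camera images.
- stand: Desk stand, screwed down: black base plate 170 x 150 x 12 mm, on its centre an upright grey column 30 mm wide, a black clamp 42 mm wide at its top, and on that the black cam ring (46 mm wide, 18 mm tall) with the orange lever. Origin: under the plate's centre, on the post's axis; z up; turned about z from start to start. Seen in its axes the closed lever points to -y.
- clamp_top (a point): Point on the post's axis level with the flat top of the cam ring, 170 mm above the desk. The post comes out of the clamp here.
- tube: The post: round aluminium tube, 20 mm thick, upright; slides up and down in the clamp and, with the clamp open, turns freely about its axis. Origin: on its axis at the lower edge of the red band (5 mm tall, painted round it); z up. It reaches 48 mm above the origin; this length can be gripped. The thin black lines are other graduations.
- tube_top (a point): Centre of the post's black flat end cap, on its axis, 48 mm above the lower edge of the red band; z up.
- post (a joint): Height of the red band's lower edge above clamp_top, m: 0 = at the mark, positive = too high (0.032 to 0.068 at the start). A spring (120 N/m) with 3 N of sliding friction pushes the post up: about 6 to 10 N down brings it to the mark; let go there with the lever open, it jumps up some 30 mm. Bottom stop at -0.03.
- lever (a joint): Angle of the orange cam lever, rad: 0 = closed, on its stop; 0.85 to 1.2 (open) at the start. It closes clockwise seen from above. Its vertical axis lies 4 mm from the post's axis (towards the stand's -y). It stays where left (friction 0.06 N m); below 0.7 rad the cam bites on the post and a finger must push with up to 15 N. Closed, it clamps the post.
- lever_end (a point): Outer edge of the lever's blade, 60 mm from the lever's axis, 13 mm above clamp_top. The blade, an upright radial plate 6 mm thick, spans 18 to 60 mm from the axis and rises 26 mm above clamp_top. With the post gripped so that the fingertips end up 4 to 12 mm above clamp_top at the mark, they are beside the blade, and turning the hand about the post pushes it round with the side of a finger.
- camera_head: Bystander: black camera head lying on the desk, 130 x 55 x 50 mm, origin under its middle. Leave it alone.
- clip_box: Bystander: clear paper-clip box with a blue top, 47 x 47 x 80 mm, origin under its middle.
- stamp: Bystander: black hand stamp with a knob, 50 x 30 x 90 mm, origin under its middle.
- note_rest: Bystander: bent steel note rest, 70 x 160 mm on the desk with an upright wall 68 mm tall, origin under its middle.
There are look-alikes about, which are no part of the job. Leave any brown or white look-alike of the stand alone.

How it is judged:
On the way, in this order (a step that is already met when the one before it is completed fails the run):
1. the post is gripped and held down at the mark, the lever still open (value of joint post between -0.004 and 0.004 m and contact force between the fingers and tube above 2 N and z of the grasp point in the frame of tube_top below -0.004 m and horizontal distance between the grasp point and tube_top below 0.012 m and value of joint lever above 0.7 rad), for 0.2 s.
2. the lever is closed with the post still gripped at the mark (value of joint post between -0.004 and 0.004 m and contact force between the fingers and tube above 2 N and z of the grasp point in the frame of tube_top below -0.004 m and horizontal distance between the grasp point and tube_top below 0.012 m and value of joint lever below 0.1 rad), for 0.2 s.
At the end, for the whole second after the job is handed in: The lower edge of the red band is within 4 mm of the clamp top, the cam lever within 0.1 rad of closed, and the post at rest and still gripped (over 2 N, grasp point on the post, at least 4 mm below its top); it was held at the mark before the lever was swung (all of step 2 and velocity of joint post between -0.01 and 0.01 m/s); the arm keeps its last pose, push and grip.
It fails at once if the lever is swung in (below 0.6 rad) while the post is not held within 8 mm of the mark (value of joint lever below 0.6 rad and (value of joint post above 0.008 m or value of joint post below -0.008 m or contact force between the fingers and tube below 0.3 N)).
It fails at once if a bystander is moved by more than 15 mm (distance of any of camera_head, clip_box, stamp, note_rest from where it was at the start of the episode above 0.015 m).
It also fails if it takes over 40 s, if anything falls off the work surface, if the arm or the gripper's body presses on something with over 40 N, if the wrist force passes 120 N, or if a joint passes its speed limit or range.

## Working session

There is one attempt and no reset: what is moved stays moved. The work goes in short steps, Python scripts to look and compute and a shell command to move; the robot and the scene stay as the last step left them, time stands still between calls to the robot, and variables do not carry over. Pictures are saved under pics/ and viewed, at most 10 in all, crops included, and the job is handed in when it is done.

```bash
mkdir -p pics
cat > h.py <<'E'
import numpy as np, cv2
from scipy.spatial.transform import Rotation as R
from workcell import robot
def cam(n):
    s=robot.state(); c=robot.read_camera(n)
    K=np.array([[c['fx'],0,c['cx']],[0,c['fy'],c['cy']],[0,0,1.]])
    if 'hand_eye' in c:
        T=np.eye(4);T[:3,:3]=R.from_quat(s['eef_rot']).as_matrix();T[:3,3]=s['position'];T=T@np.array(c['hand_eye'])
        W=np.linalg.inv(T)
    else:
        W=np.eye(4);W[:3,:3]=R.from_rotvec(np.ravel(c['rvec'])).as_matrix();W[:3,3]=np.ravel(c['tvec'])
    return c['img'],K,W
def tri(obs): # list of (pix,K,W)
    A=[]
    for p,K,W in obs:
        P=K@W[:3]; A+=[p[0]*P[2]-P[0],p[1]*P[2]-P[1]]
    v=np.linalg.svd(np.array(A))[2][-1]; return v[:3]/v[3]
def proj(X,K,W):
    q=K@(W[:3,:3]@np.array(X)+W[:3,3]); return q[:2]/q[2]
def onz(p,K,W,z):
    d=W[:3,:3].T@np.linalg.inv(K)@np.array([p[0],p[1],1]); o=-W[:3,:3].T@W[:3,3]
    return o+d*(z-o[2])/d[2]
E
python3 - <<'E'
from h import *
print(robot.state())
for n in ['scene','top']:
    im,K,W=cam(n); cv2.imwrite(f'pics/{n}0.png',im)
    for t in ['stand','clamp_top','tube','tube_top','lever_end','camera_head','clip_box','stamp','note_rest']:
        print(n,t,[(np.round(d['point']),round(d['p'],2)) for d in robot.spot_point(t,n)])
E
```

```text
{'time': 0.0, 'joint_positions': array([ 1.01888693e+00,  1.59087884e-01,  1.59824879e+00, -5.57698745e-06,
        1.38618002e+00, -2.10074275e-01]), 'dq': array([-0.00061556,  0.0023489 , -0.00224786,  0.00207728, -0.0001598 ,
       -0.00174424]), 'joint_torque': array([ 2.64962491e-04, -3.95994973e+01, -3.31437564e+01, -2.32524362e-04,
        8.37357104e-03,  3.16582975e-05]), 'position': array([0.19243367, 0.54120308, 0.23028678]), 'eef_rot': array([ 1.70086027e-01,  9.85428748e-01, -8.94061449e-04, -3.55175847e-04]), 'wrist_force': array([-0.58772185, -0.75606039,  0.12650125]), 'ft_torque': array([ 0.06330719, -0.02631896,  0.00232725]), 'grip_force': 0.0, 'finger_gap': 0.08522135641283969}
scene stand [(array([319., 169.]), 0.79), (array([400., 204.]), 0.69), (array([196., 312.]), 0.59)]
scene clamp_top [(array([178., 272.]), 0.92), (array([289., 204.]), 0.9), (array([322., 123.]), 0.8), (array([408., 162.]), 0.62)]
scene tube [(array([287., 200.]), 0.81), (array([322., 121.]), 0.7), (array([359., 265.]), 0.63), (array([182., 270.]), 0.58)]
scene tube_top [(array([289., 184.
[... 615 characters left out ...]
ray([232., 166.]), 0.75), (array([343., 230.]), 0.69), (array([217., 267.]), 0.61), (array([344., 205.]), 0.46)]
top tube [(array([226., 164.]), 0.58), (array([218., 264.]), 0.51), (array([445., 262.]), 0.48), (array([343., 227.]), 0.41), (array([281., 220.]), 0.4)]
top tube_top [(array([340., 232.]), 0.53), (array([450., 267.]), 0.52), (array([223., 159.]), 0.44), (array([214., 269.]), 0.42)]
top lever_end [(array([232., 245.]), 0.81), (array([462., 249.]), 0.76), (array([241., 143.]), 0.69), (array([342., 206.]), 0.52)]
top camera_head [(array([311., 284.]), 0.56)]
top clip_box [(array([280., 217.]), 0.66)]
top stamp [(array([322., 175.]), 0.74)]
top note_rest [(array([396., 186.]), 0.94)]
```

View pics/scene0.png

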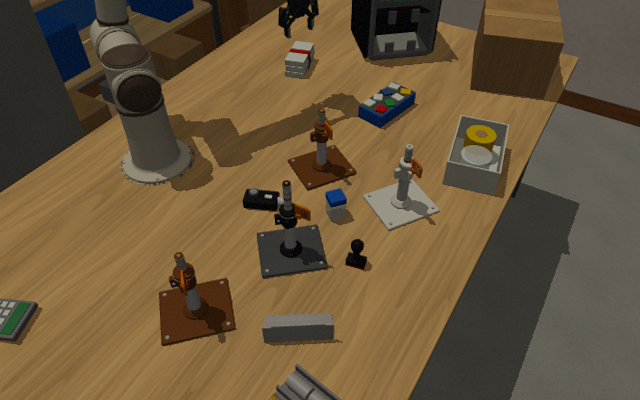

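View pics/top0.png

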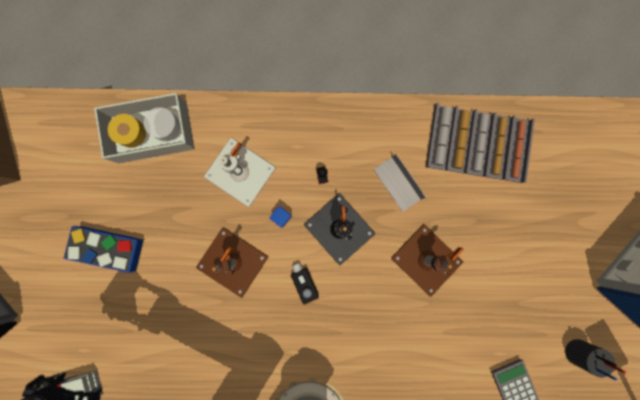

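Candidates for the stand (scene / top view):
- black plate with grey column: (289,204) / (343,230)
- brown: (322,123) / (217,267)
- brown: (178,272) / (445,263)
- white: (408,162) / (232,166)

The description fits the black one. Next I triangulate it and check a close crop.

Run:
```python
from h import *
d={}
for n in ['scene','top']:
    im,K,W=cam(n); d[n]=(K,W)
    if n=='scene': a=cv2.resize(im[165:285,235:355],(480,480),interpolation=cv2.INTER_CUBIC)
    else: b=cv2.resize(im[170:290,283:403],(480,480)[::-1],interpolation=cv2.INTER_CUBIC)[:, :320] if 0 else cv2.resize(im[185:275,300:380],(320,360),interpolation=cv2.INTER_CUBIC)
b=cv2.copyMakeBorder(b,0,120,0,0,cv2.BORDER_CONSTANT)
cv2.imwrite('pics/crop.png',np.hstack([a,b]))
for t,p,q in [('clamp',(289,204),(343,230)),('top',(289,184),(340,232)),('lev',(310,214),(342,206))]:
    X=tri([(p,*d['scene']),(q,*d['top'])]); print(t,X.round(3),proj(X,*d['scene']).round(),proj(X,*d['top']).round())
print([onz(p,*d['top'],0.012).round(3) for p in [(337,192),(375,233),(340,264),(305,225)]])
```

```text
clamp [ 0.569 -0.084  0.181] [288. 204.] [342. 229.]
top [ 0.564 -0.073  0.236] [288. 184.] [339. 231.]
lev [ 0.63  -0.083  0.178] [310. 214.] [342. 206.]
[array([ 0.683, -0.077,  0.012]), array([ 0.558, -0.195,  0.012]), array([ 0.462, -0.088,  0.012]), array([0.58 , 0.02 , 0.012])]
```

View pics/crop.png

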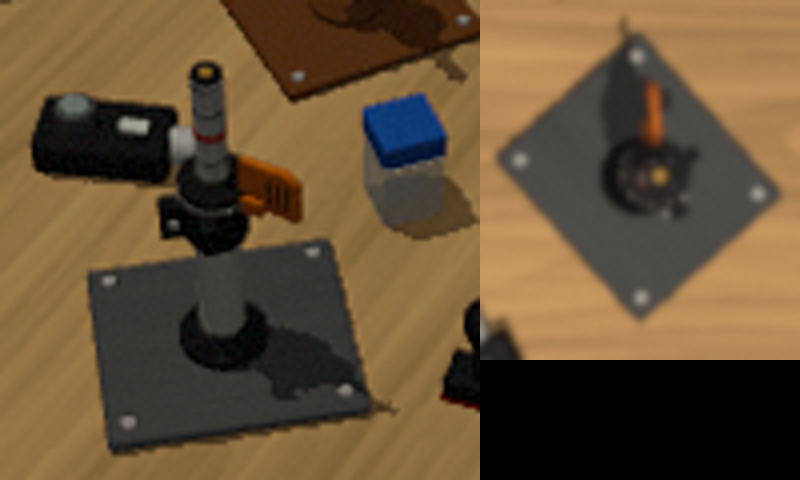

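The crop confirms the choice: black plate, grey column, orange lever at about (270,185) pointing to world +x, red band at (210,138). The closed direction (stand -y) is at about -47° in the world. I raise the arm and bring the wrist camera over.

```bash
python3 -m inch '[[0,0,0.06,0,0,0,1],[0.01,-0.02,0.055,0,0,0,1],[0.04,-0.045,0.01,0,0,0,1],[0.04,-0.045,0,0,0,0,1],[0.04,-0.045,0,0,0,0,1],[0.04,-0.045,0,0,0,0,1],[0.035,-0.05,0,0,0,0,1],[0.035,-0.05,0,0,0,0,1],[0.03,-0.05,0,0,0,0,1],[0.03,-0.05,0,0,0,0,1]]' 30
python3 -m inch '[[0,-0.05,0,0,0,0,1],[0,0,0,0,0,0,1],[0,0,0,0,0,0,1]]'
python3 - <<'E'
from h import *
im,K,W=cam('wrist'); cv2.imwrite('pics/w1.png',im)
np.savez('w1.npz',K=K,W=W); print('campos',(-W[:3,:3].T@W[:3,3]).round(3), 'dir',W[2,:3].round(2))
for t in ['clamp_top','tube','tube_top','lever_end']:
    print(t,[(np.round(d['point'],1),round(d['p'],2)) for d in robot.spot_point(t,'wrist')])
E
```

```text
time: 2.35
position: [0.4935, 0.1399, 0.3565]
eef_rot: [0.17, 0.985, 0.0, 0.0]
wrist_force: [0.3, 0.2, 1.4]
finger_gap: 0.0853
grip_force: 0.0
time: 2.72
position: [0.4927, 0.0922, 0.3564]
eef_rot: [0.17, 0.985, 0.0, 0.0]
wrist_force: [-0.3, -0.2, -0.1]
finger_gap: 0.0852
grip_force: 0.0
campos [0.422 0.117 0.5  ] dir [ 0.27 -0.1  -0.96]
clamp_top [(array([449. , 101.8]), 0.73)]
tube [(array([451.1, 104. ]), 0.62)]
tube_top [(array([470.9, 106.2]), 0.9)]
lever_end [(array([228.3, 325.9]), 0.74), (array([435.4, 166.8]), 0.62)]
```

View pics/w1.png

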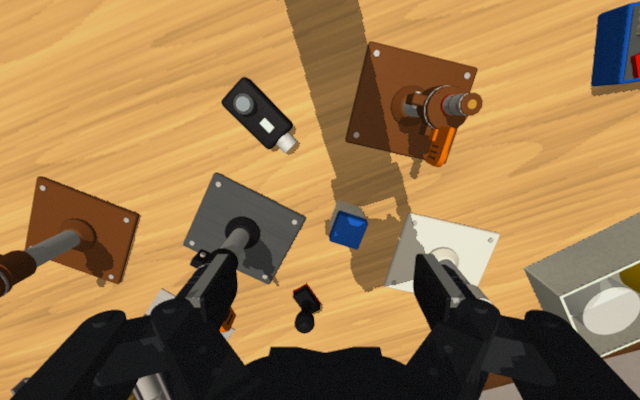

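The picture shows the black stand's plate at (244,228), with the post hidden behind the left finger. I move on so the post lies clear of the fingers, and measure from two places.

```bash
cat > m.py <<'E'
from h import *
import sys
im,K,W=cam('wrist'); n=sys.argv[1]; cv2.imwrite(f'pics/{n}.png',im)
o={'K':K,'W':W}
for t in ['clamp_top','tube','tube_top','lever_end']:
    r=robot.spot_point(t,'wrist'); print(t,[(np.round(d['point'],1),round(d['p'],2)) for d in r])
np.savez(n+'.npz',**o)
E
python3 -m inch '[[0.055,-0.03,0,0,0,0,1],[0.055,-0.03,0,0,0,0,1],[0.02,-0.03,0,0,0,0,1],[0,-0.01,0,0,0,0,1],[0,0,0,0,0,0,1],[0,0,0,0,0,0,1]]'; python3 m.py w2
python3 -m inch '[[-0.03,-0.05,0,0,0,0,1],[-0.03,-0.05,0,0,0,0,1],[0,-0.02,0,0,0,0,1],[0,0,0,0,0,0,1],[0,0,0,0,0,0,1]]'; python3 m.py w3
python3 -c "
import cv2,numpy as np
a=cv2.imread('pics/w2.png');b=cv2.imread('pics/w3.png')
cv2.imwrite('pics/w23.png',np.hstack([cv2.resize(x,(400,250)) for x in(a,b)]))"
```

```text
time: 3.72
position: [0.622, -0.0068, 0.3569]
eef_rot: [0.169, 0.986, 0.0, 0.0]
wrist_force: [-0.8, 1.1, 0.4]
finger_gap: 0.0858
grip_force: 0.0
clamp_top [(array([240.9, 154.7]), 0.73), (array([547.9, 206.3]), 0.68)]
tube [(array([548.8, 207. ]), 0.95), (array([230.6, 157.6]), 0.84)]
tube_top [(array([212.9, 168.2]), 0.74), (array([585.5, 223. ]), 0.67)]
lever_end [(array([532.7, 259.9]), 0.94), (array([260.5, 210.5]), 0.66)]
time: 4.6
position: [0.563, -0.127, 0.3562]
eef_rot: [0.169, 0.986, 0.0, -0.0]
wrist_force: [-0.1, 0.6, -0.4]
finger_gap: 0.0854
grip_force: 0.0
clamp_top [(array([102.1, 172.3]), 0.74)]
tube [(array([364.5, 177. ]), 0.91), (array([106.8, 172.9]), 0.87), (array([377.8,  13.2]), 0.64)]
tube_top [(array([ 67.4, 182.5]), 0.81), (array([375.3, 189.1]), 0.73)]
lever_end [(array([379.6, 224.2]), 0.86), (array([ 81.8, 222.1]), 0.62), (array([361.2, 168.8]), 0.45)]
```

View pics/w23.png

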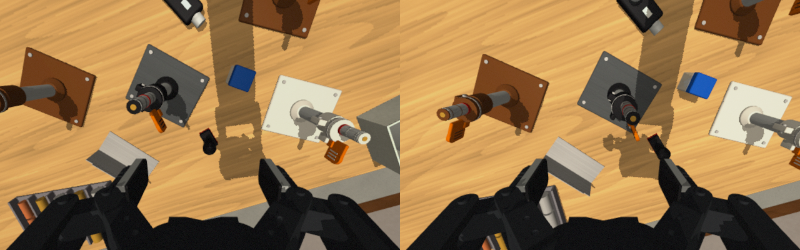

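In w2 (left) the black stand's post top is at full-res (213,168) with its lever tip at (260,210). In w3 (right) they are at (375,189) and (380,224). The white and brown ones stand clear of it.

Run:
```python
from h import *
a=np.load('w2.npz');b=np.load('w3.npz');A=(a['K'],a['W']);B=(b['K'],b['W'])
X={}
for t,p,q in [('top',(212.9,168.2),(375.3,189.1)),('tube',(230.6,157.6),(364.5,177)),('lev',(260.5,210.5),(379.6,224.2))]:
    x=X[t]=tri([(p,*A),(q,*B)]); print(t,x.round(4),(proj(x,*A)-p).round(1),(proj(x,*B)-q).round(1))
c=onz((240.9,154.7),*A,.17); print('clamp',c)
for n in ['scene','top']:
    im,K,W=cam(n)
    for t in X: print(n,t,proj(X[t],K,W).round(1))
# plate corners by black mask
for n,C in (('w2',A),('w3',B)):
    print(n,[proj((*p,.012),*C).round() for p in [(.683,-.077),(.558,-.195),(.462,-.088),(.58,.02)]])
```

```text
top [ 0.5653 -0.0842  0.2576] [-0.2  1.2] [ 0.2 -1.2]
tube [ 0.5654 -0.0863  0.2034] [-0.3  2. ] [ 0.3 -1.9]
lev [ 0.6296 -0.0861  0.1823] [-0.   0.2] [ 0.  -0.2]
clamp [ 0.56597756 -0.08482541  0.17      ]
scene top [285.4 180.3]
scene tube [286.1 197.4]
scene lev [309.1 213.8]
top top [344.3 230.4]
top tube [343.7 230.3]
top lev [343.4 205.9]
w2 [array([298., 205.]), array([202., 159.]), array([238.,  74.]), array([332., 126.])]
w3 [array([376., 214.]), array([285., 168.]), array([327.,  86.]), array([416., 136.])]
```

Post axis is at (0.5655,-0.085), top z≈0.256, so the post is about 37 mm high. The lever is at about +2° and closes at -47°, which fits 0.86 rad. I move over the post with the closing line at about 60°, then descend.

```bash
python3 -m inch '[[0.0025,0.042,0,0,0,-0.18,1],[0,0,-0.03,0,0,0,1],[0,0,0,0,0,0,1],[0,0,0,0,0,0,1]]'; python3 m.py w4
```

```text
time: 5.45
position: [0.5652, -0.0864, 0.3271]
eef_rot: [0.258, 0.966, -0.0, 0.0]
wrist_force: [-0.6, -0.4, 1.6]
finger_gap: 0.0855
grip_force: 0.0
clamp_top [(array([326.6, 185. ]), 0.85), (array([ 66.2, 238.9]), 0.55)]
tube [(array([325.4, 194.9]), 0.77)]
tube_top [(array([ 22.5, 256.7]), 0.74), (array([326.5, 212.7]), 0.67)]
lever_end [(array([357.4, 240.4]), 0.96), (array([ 57.7, 290.8]), 0.74)]
```

Run:
```python
from h import *
c=np.load('w4.npz');C=(c['K'],c['W'])
print([proj(x,*C).round() for x in [(.5655,-.085,.256),(.5655,-.085,.17),(.6296,-.086,.183)]])
print(onz(robot.spot_point('tube_top','wrist')[0]['point'],*C,.256))
```

```text
[array([328., 212.]), array([327., 184.]), array([357., 240.])]
[ 0.47781867 -0.31140912  0.256     ]
```

View pics/w4.png

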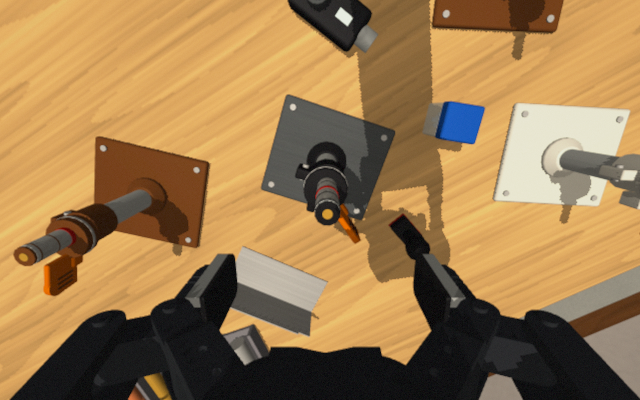

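The picture shows the post top at (327,212), the clamp at (326,184) and the lever tip at (357,240), all within 2 px of the prediction. The fingers lie symmetrically either side, so I descend and close.

```bash
python3 -m inch '[[0,0.0015,-0.04,0,0,0,1],[0,0,-0.04,0,0,0,1],[0,0,-0.032,0,0,0,1],[0,0,0,0,0,0,1],[0,0,0,0,0,0,1]]' 30
python3 -m inch '[[0,0,0,0,0,0,-1],[0,0,0,0,0,0,-1],[0,0,0,0,0,0,-1],[0,0,0,0,0,0,-1],[0,0,0,0,0,0,-1],[0,0,0,0,0,0,-1],[0,0,0,0,0,0,-1],[0,0,0,0,0,0,-1]]' 30
```

```text
time: 6.38
position: [0.5659, -0.085, 0.2162]
eef_rot: [0.258, 0.966, -0.0, 0.001]
wrist_force: [0.4, 0.8, 0.8]
finger_gap: 0.0856
grip_force: 0.0
time: 7.38
position: [0.5652, -0.0845, 0.2146]
eef_rot: [0.258, 0.966, 0.0, 0.0]
wrist_force: [0.9, 1.8, 3.5]
finger_gap: 0.0192
grip_force: 32.6
```

```bash
python3 -m inch '[[0,0,0,0,0,0,-1],[0,0,0,0,0,0,-1],[0,0,-0.01,0,0,0,-1],[0,0,-0.01,0,0,0,-1],[0,0,-0.01,0,0,0,-1],[0,0,-0.005,0,0,0,-1],[0,0,0,0,0,0,-1],[0,0,0,0,0,0,-1]]' 80
python3 - <<'E'
from h import *
for n in ['scene','top']:
    im,K,W=cam(n)
    if n=='scene':
        cv2.imwrite('pics/s2.png',cv2.resize(im[165:235,245:345],(800,560),interpolation=cv2.INTER_CUBIC))
        for t in ['tube','tube_top','clamp_top','lever_end']: print(t,[(np.round(d['point'],1),round(d['p'],2)) for d in robot.spot_point(t,n)])
        print([proj((.5655,-.085,z),K,W).round(1) for z in (.17,.175,.18,.218)])
im,K,W=cam('wrist'); 
p=proj((.5655,-.085,.19),K,W).astype(int);print(p)
x,y=max(p[0]-100,0),max(p[1]-75,0)
cv2.imwrite('pics/w5.png',cv2.resize(im[y:y+150,x:x+200],(800,600),interpolation=cv2.INTER_CUBIC))
E
```

```text
time: 8.38
position: [0.5652, -0.0845, 0.1795]
eef_rot: [0.258, 0.966, 0.0, 0.0]
wrist_force: [1.5, 3.0, 4.0]
finger_gap: 0.0182
grip_force: 78.0
tube [(array([182.4, 269.5]), 0.62), (array([322.8, 120. ]), 0.45), (array([285.1, 207.6]), 0.44), (array([406.8, 158.6]), 0.43)]
tube_top [(array([318.5, 112.3]), 0.62), (array([409. , 142.7]), 0.54), (array([179.6, 256.2]), 0.51), (array([287.6, 191.9]), 0.45)]
clamp_top [(array([291.2, 204. ]), 0.91), (array([409.3, 162.6]), 0.79), (array([183.6, 266.7]), 0.62), (array([321.3, 125.8]), 0.58)]
lever_end [(array([309.4, 212.4]), 0.85), (array([330.4, 134.2]), 0.78), (array([182.9, 288.1]), 0.71), (array([420.4, 171. ]), 0.7)]
[array([287.1, 206.8]), array([287. , 205.4]), array([286.9, 204. ]), array([286.1, 192.8])]
[326 267]
```

View pics/s2.png

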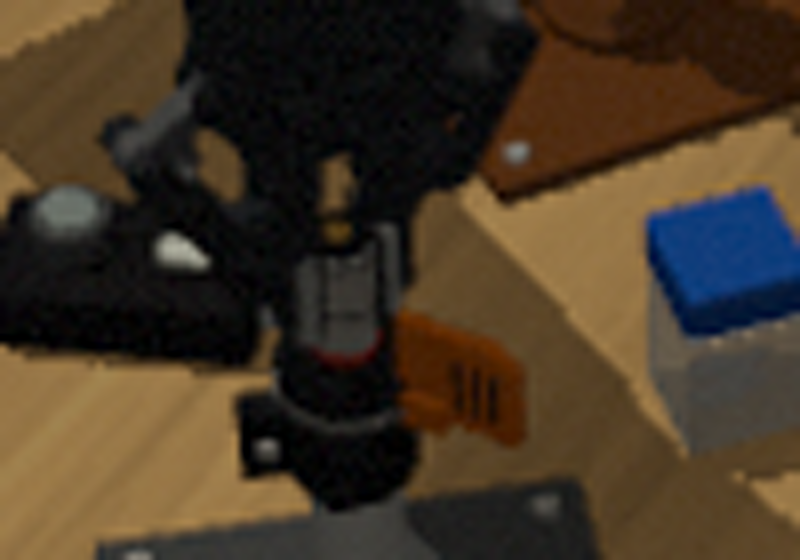

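View pics/w5.png

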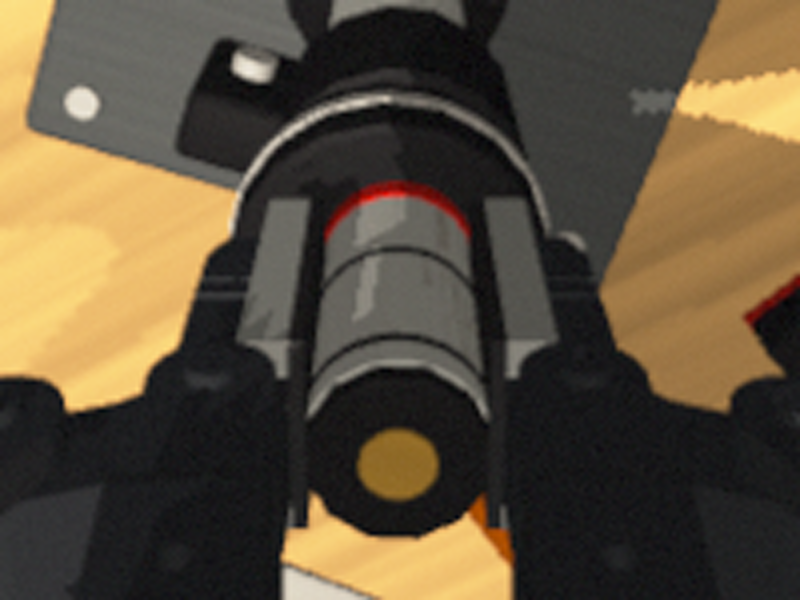

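The wrist crop shows the post gripped centrally and the red band as a thin arc at (398,188) just above the ring, maybe partly sunk. I measure it by projection.

Run:
```python
from h import *
im,K,W=cam('wrist')
cp=-W[:3,:3].T@W[:3,3]; ax=np.array([.5655,-.085]); u=cp[:2]-ax; u/=np.linalg.norm(u)
print(cp.round(3))
for z in (.16,.165,.17,.175,.18,.185,.214,.216,.218,.22,.222): print(z,proj((*(ax+.01*u),z),K,W).round(2))
print('rim ring 23mm',proj((*(ax+.023*u),.17),K,W).round(2),proj((*(ax+.023*u),.152),K,W).round(2))
hs=im.astype(int); 
for c in (322,324,326,328):
    print(c,[(r,tuple(hs[r,c])) for r in range(232,246)])
    g=hs[248:290,c].sum(1)//3; print(list(g))
```

```text
[ 0.5   -0.048  0.323]
0.16 [325.75 226.45]
0.165 [325.78 229.76]
0.17 [325.81 233.26]
0.175 [325.84 236.97]
0.18 [325.87 240.9 ]
0.185 [325.9  245.09]
0.214 [326.14 275.76]
0.216 [326.16 278.39]
0.218 [326.18 281.1 ]
0.22 [326.2  283.91]
0.222 [326.22 286.8 ]
rim ring 23mm [325.63 210.74] [325.56 200.9 ]
322 [(232, (np.int64(43), np.int64(43), np.int64(45))), (233, (np.int64(44), np.int64(42), np.int64(46))), (234, (np.int64(38), np.int64(37), np.int64(40))), (235, (np.int64(40), np.int64(43), np.int64(43))), (236, (np.int64(37), np.int64(40), np.int64(42))), (237, (np.int64(35), np.int64(33), np.int64(90))), (238, (np.int64(15), np.int64(19), np.int64(125))), (239, (np.int64(14), np.int64(20), np.int64(133))), (240, (np.int64(8), np.int64(23), np.int64(221))), (241, (np.int64(99), np.int64(110), np.int64(196))), (242, (np.int64(119), np.int64(129), np.int64(136))), (243, (np.int64(121), np.int64(133), np.int64(139))), (244, (np.int64(123), np.int64(135), np.int64(142))), (245, (np.int64(124), np.int64(136), np.int64(142)))]
[np.int64(135), np.int64(116), np.int64(95), np.int64(89),
[... 3835 characters left out ...]
(244, (np.int64(94), np.int64(101), np.int64(103))), (245, (np.int64(91), np.int64(100), np.int64(100)))]
[np.int64(91), np.int64(92), np.int64(93), np.int64(96), np.int64(95), np.int64(70), np.int64(34), np.int64(75), np.int64(92), np.int64(93), np.int64(95), np.int64(95), np.int64(93), np.int64(95), np.int64(95), np.int64(95), np.int64(99), np.int64(96), np.int64(101), np.int64(100), np.int64(99), np.int64(99), np.int64(98), np.int64(96), np.int64(98), np.int64(97), np.int64(98), np.int64(61), np.int64(22), np.int64(80), np.int64(99), np.int64(98), np.int64(100), np.int64(108), np.int64(142), np.int64(103), np.int64(33), np.int64(20), np.int64(17), np.int64(29), np.int64(25), np.int64(21)]
```

The red band spans rows 237.0–241.4, about 5 mm, with black ring directly below it. The post is therefore at the mark to within about 0.5 mm, gripped with 78 N. Now I swing clockwise.

```bash
python3 -m inch '[[0,0,0,0,0,-0.1,-1],[0,0,0,0,0,-0.1,-1],[0,0,0,0,0,-0.1,-1],[0,0,0,0,0,-0.1,-1],[0,0,0,0,0,-0.1,-1],[0,0,0,0,0,0,-1]]' 80
python3 -m inch '[[0,0,0,0,0,-0.1,-1],[0,0,0,0,0,-0.1,-1],[0,0,0,0,0,-0.1,-1],[0,0,0,0,0,-0.1,-1],[0,0,0,0,0,0,-1],[0,0,0,0,0,0,-1]]' 80
python3 - <<'E'
from h import *
print(robot.state()['ft_torque'])
im,K,W=cam('top')
print([(np.round(d['point'],1),d['p']) for d in robot.spot_point('lever_end','top')])
im,K,W=cam('scene')
print([(np.round(d['point'],1),d['p']) for d in robot.spot_point('lever_end','scene')])
for a in (2,-10,-20,-30,-40,-47,-55): 
    a_=np.radians(a); print(a,proj((.5685+.06*np.cos(a_),-.088+.06*np.sin(a_),.183),K,W).round(1))
E
```

```text
time: 9.52
position: [0.5662, -0.0835, 0.1796]
eef_rot: [0.489, 0.872, 0.001, 0.001]
wrist_force: [6.5, 6.6, 3.1]
finger_gap: 0.0187
grip_force: 78.2
time: 10.28
position: [0.5672, -0.0831, 0.18]
eef_rot: [0.652, 0.758, 0.003, 0.001]
wrist_force: [10.7, 8.8, 2.7]
finger_gap: 0.0189
grip_force: 78.4
[ 1.22004923 -1.17201157  0.00725956]
[(array([238.6, 140. ]), 0.75), (array([232., 247.]), 0.62), (array([459.1, 247.5]), 0.52)]
[(array([305.2, 216.1]), 0.77), (array([420.9, 173.7]), 0.65), (array([180.9, 289.4]), 0.62), (array([330.1, 132.6]), 0.53)]
2 [308.8 213.3]
-10 [305.6 216.5]
-20 [302.3 218.8]
-30 [298.5 220.6]
-40 [294.3 222. ]
-47 [291.2 222.6]
-55 [287.6 222.9]
```

```bash
cat > lv.py <<'E'
from h import *
s=robot.state(); y=R.from_quat(s['eef_rot']).as_matrix()[:,1]; print('yaw',np.degrees(np.arctan2(y[1],y[0])).round(1),s['wrist_force'].round(1),s['ft_torque'].round(2))
im,K,W=cam('scene')
for d in robot.spot_point('lever_end','scene'):
    X=onz(d['point'],K,W,.183)-[.568,-.088,0]
    if np.hypot(*X[:2])<.1: print('lever deg',np.degrees(np.arctan2(X[1],X[0])).round(1),np.hypot(*X[:2]).round(3),d['p'])
E
python3 -m inch '[[0,0,0,0,0,-0.1,-1],[0,0,0,0,0,-0.1,-1],[0,0,0,0,0,-0.1,-1],[0,0,0,0,0,0,-1],[0,0,0,0,0,0,-1]]' 80; python3 lv.py
python3 -m inch '[[0,0,0,0,0,-0.1,-1],[0,0,0,0,0,-0.1,-1],[0,0,0,0,0,0,-1],[0,0,0,0,0,0,-1]]' 80; python3 lv.py
```

```text
time: 11.1
position: [0.5682, -0.0831, 0.1803]
eef_rot: [0.758, 0.652, 0.004, 0.002]
wrist_force: [14.5, 7.9, 1.5]
finger_gap: 0.0183
grip_force: 79.0
yaw -8.6 [14.5  7.9  1.5] [ 1.33 -1.53  0.1 ]
lever deg -28.2 0.061 0.74
time: 11.7
position: [0.5688, -0.0833, 0.1805]
eef_rot: [0.82, 0.573, 0.005, 0.002]
wrist_force: [16.7, 8.2, 1.0]
finger_gap: 0.0186
grip_force: 79.1
yaw -20.1 [16.7  8.2  1. ] [ 1.32 -1.79  0.16]
lever deg -37.9 0.064 0.55
```

```bash
python3 -m inch '[[-0.001,0,-0.0005,0,0,-0.08,-1],[-0.001,0,-0.0005,0,0,-0.08,-1],[0,0,0,0,0,0,-1],[0,0,0,0,0,0,-1]]' 80; python3 lv.py
python3 -m inch '[[0,0,0,0,0,-0.06,-1],[0,0,0,0,0,0,-1],[0,0,0,0,0,0,-1]]' 80; python3 lv.py
```

```text
time: 12.3
position: [0.5692, -0.0835, 0.1806]
eef_rot: [0.863, 0.505, 0.007, 0.004]
wrist_force: [25.8, 7.4, 0.7]
finger_gap: 0.0184
grip_force: 80.1
yaw -29.3 [25.8  7.4  0.7] [ 1.54 -2.73  0.11]
lever deg -44.0 0.06 0.57
time: 12.78
position: [0.5694, -0.0835, 0.1807]
eef_rot: [0.878, 0.479, 0.008, 0.003]
wrist_force: [26.4, 7.0, -0.8]
finger_gap: 0.0187
grip_force: 82.8
yaw -32.7 [26.4  7.  -0.8] [ 1.56 -2.86  0.21]
lever deg -48.9 0.062 0.62
```

```bash
python3 -m inch '[[0,0,0,0,0,-0.06,-1],[0,0,0,0,0,0,-1],[0,0,0,0,0,0,-1]]' 80; python3 lv.py
python3 - <<'E'
from h import *
im,K,W=cam('wrist'); cv2.imwrite('pics/w6.png',cv2.resize(im[180:330,226:426],(800,600),interpolation=cv2.INTER_CUBIC))
for t in ['lever_end']:
  for d in robot.spot_point(t,'wrist'):
    X=onz(d['point'],K,W,.183)-[.568,-.088,0]; print(d['point'],np.degrees(np.arctan2(X[1],X[0])).round(1),np.hypot(*X[:2]).round(3),d['p'])
E
```

```text
time: 13.25
position: [0.5696, -0.0835, 0.1807]
eef_rot: [0.891, 0.453, 0.008, 0.003]
wrist_force: [28.2, 7.7, -0.8]
finger_gap: 0.0186
grip_force: 88.1
yaw -36.1 [28.2  7.7 -0.8] [ 1.62 -3.01  0.53]
lever deg -49.0 0.06 0.71
[442.8, 284.1] -47.0 0.063 0.56
```

View pics/w6.png

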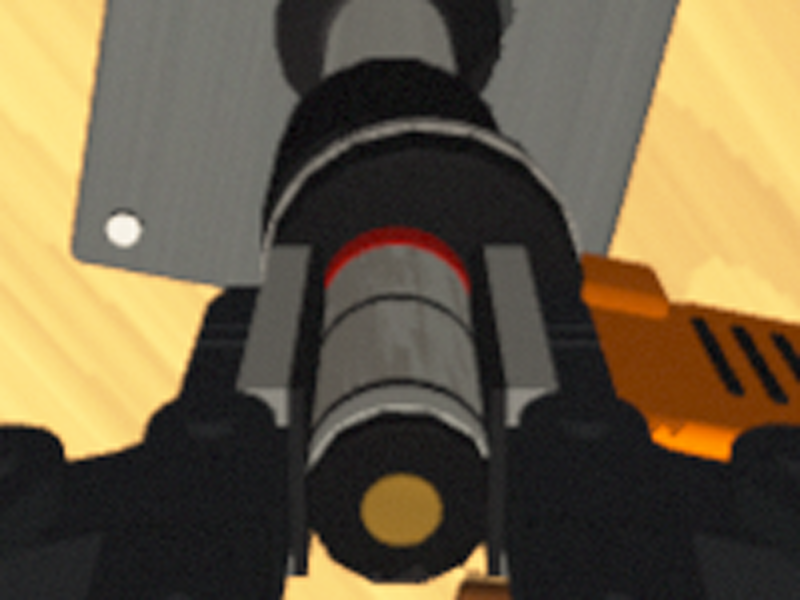

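The red band at (398,240) still sits full-width right on the ring. The lever (about (690,340)) has stopped at -49° while torque and pad force rise, so it is on its stop. One small press to confirm.

```bash
python3 -m inch '[[0,0,0,0,0,-0.04,-1],[0,0,0,0,0,0,-1],[0,0,0,0,0,0,-1],[0,0,0,0,0,0,-1]]' 80; python3 lv.py
```

```text
time: 13.95
position: [0.5698, -0.0835, 0.1808]
eef_rot: [0.9, 0.435, 0.008, 0.003]
wrist_force: [28.2, 7.4, -1.4]
finger_gap: 0.0185
grip_force: 91.6
yaw -38.4 [28.2  7.4 -1.4] [ 1.67 -3.13  0.69]
lever deg -50.8 0.062 0.75
```

```bash
python3 - <<'E'
from h import *
c=np.load('w4.npz');C=(c['K'],c['W'])
P=[onz(p,*C,.012)[:2] for p in [(289,95),(395,130),(362,218),(262,188)]]
for i in range(4):
    d=P[(i+1)%4]-P[i]; print(np.hypot(*d).round(3),np.degrees(np.arctan2(d[1],d[0])).round(1))
im,K,W=cam('wrist')
for d in robot.spot_point('lever_end','wrist'):
    X=onz(d['point'],K,W,.183)-[.568,-.088,0]; print(d['point'],np.degrees(np.arctan2(X[1],X[0])).round(1),np.hypot(*X[:2]).round(3),d['p'])
E
python3 -m inch '[[0,0,0,0,0,-0.1,-1],[0,0,0,0,0,0,-1],[0,0,0,0,0,0,-1],[0,0,0,0,0,0,-1]]' 80; python3 lv.py
python3 - <<'E'
from h import *
im,K,W=cam('wrist')
for d in robot.spot_point('lever_end','wrist'):
    X=onz(d['point'],K,W,.183)-[.568,-.088,0]; print(d['point'],np.degrees(np.arctan2(X[1],X[0])).round(1),np.hypot(*X[:2]).round(3),d['p'])
for r in range(232,256): print(r,im[r,325],end=' ')
E
```

```text
0.163 42.5
0.145 -47.5
0.166 -137.5
0.145 131.2
[441.7, 282.6] -48.5 0.062 0.55
time: 14.65
position: [0.5702, -0.0836, 0.1809]
eef_rot: [0.921, 0.39, 0.009, 0.003]
wrist_force: [28.8, 6.8, -2.1]
finger_gap: 0.0184
grip_force: 101.0
yaw -44.0 [28.8  6.8 -2.1] [ 1.74 -3.4   1.11]
lever deg -51.3 0.063 0.65
[445.1, 274.5] -49.6 0.062 0.7
232 [30 28 32] 233 [30 29 32] 234 [30 32 31] 235 [29 30 32] 236 [25 30 27] 237 [16 20 89] 238 [  9  10 107] 239 [  9  15 108] 240 [  8  15 119] 241 [ 41  46 130] 242 [ 74  82 112] 243 [83 91 96] 244 [83 91 95] 245 [83 92 97] 246 [84 91 96] 247 [81 90 96] 248 [83 92 96] 249 [84 93 98] 250 [82 91 96] 251 [82 91 95] 252 [84 91 95] 253 [73 79 84] 254 [43 46 48] 255 [57 62 66]
```

The lever no longer moves under rising torque, and its direction agrees with the plate's -y (-47.5°). The band is full-width at the clamp and the grip holds, so I hand it in.

```bash
python3 -c "
from workcell import robot
print(robot.close_job())"
```

```text
the job is handed in; nothing more can be done
None
```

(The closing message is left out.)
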